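# Dock the parts case

## Robot

A 6-joint arm with a two-finger parallel gripper is mounted at the origin on the work surface. World frame = base frame: x ahead of the robot, y to its left, z up, the work surface at z = 0. Lengths are in m, angles in rad, forces in N, time in s.
With the tool pointing down it reaches from about 0.275 to 0.825 m from the base axis. Payload 5.2 kg.
Tool frame: the origin (TCP) lies at the very end of the fingers, on their centre line; the grasp point (between the pads) lies 19 mm behind it; z points along the fingers, y is the direction in which the jaws open and shut (so a half turn about z gives the same grasp; the last joint's range is limited). The gripper opens to 93 mm and grips with 3 to 60 N. Pads are 15 mm wide; open, the fingers measure 128 mm over their backs; the gripper's body (75 mm by 188 mm) begins 65 mm behind the grasp point.
Start: joints at [1.099, 0.259, 1.535, -0, 1.348, -0.203], TCP at [0.146, 0.53, 0.197] pointing down, gripper open.
Joint ranges: [-3.14, 3.14], [-0.91, 2.08], [0.19, 2.58], [-1.22, 4.36], [0.22, 2.71], [-3.12, 3.12]. Speed limits (rad/s): [2.57, 2.57, 3.14, 3.14, 3.14, 3.14].

## Interface

Orientations are given as a rotation vector (axis times angle).
In Python, from station import bot gives the robot as it stands.
- The arm moves only by the shell command python3 -m inch 'ROWS' [OPENING]. ROWS is JSON, a list of rows, each a list of 6 numbers: the shift along the world's x, y, z in mm, then the turn, a rotation vector about the world's x, y, z in rad. In form: [[dx, dy, dz, rx, ry, rz], ...]. A call has exactly 8 rows; each row is the pose to reach, as a shift and turn from the pose commanded when the call began; what a row does not reach only later rows make up. A row lasts 1/8 s, in which the tool goes at most 62.5 mm and 10.7 degrees, less where a joint would pass 70% of its speed; a pose out of reach is approached as far as the arm can. A call with a gripper value outside its range is refused whole. OPENING is the opening in per cent of the stroke, from 0 (shut) to 100 (fully open), set as the call begins (- or left out, the last holds). The fingers move at their own pace and stop on an object; the grip force is fixed at half the most. Time passes only in rows, so rows that repeat a pose let the fingers close, or fill a call up. It gives the time, the measured TCP pose, the force and the opening at its end, in the units of the state.
- bot.observe(): the state, without advancing time (a new reading comes with each control period).
- bot.read_camera(name): name is "side" or "top" or "wrist"; returns a dict with "pixels" (420x560x3 uint8, red, green, blue), "range_z" (420x560 float32, m along the optical axis (not along the pixel's ray), 0 where there is no reading), "fx", "fy", "cx", "cy" (pixels), "T" (4x4, takes a point from camera to world coordinates). Camera axes: x right, y up, looking along -z (the intrinsics and any distortion apply to the point x, -y, -z); pixel columns grow to the right and rows downward; lengths in m; the calibration is good to about 2 mm. A picture is of the moment at which its call begins.
- bot.hand_in(): hands the job in, once; it reports no verdict.
The state is a dict: "time": time; "joint_positions": joint angles; "qd": joint speeds; "tau": joint torques, N m; "eef_pos": TCP position; "tool_rot": TCP orientation; "ft_force": force on the tool from outside, world axes, zero at the start; "wrist_torque": the same for the moment, N m; "finger_gap": finger opening in m.
Only numpy, scipy, OpenCV 4.12 (cv2) and the standard library are available. Lean on these libraries where they do the work, as an engineer would, in place of code of your own. Each camera call takes 0.05 s, during which the arm holds its last target.

## Task

Slide the black parts case, end without the red latches first, across the bench into the steel dock with the yellow lips, and push it fully home under the dock's low front strap, until the red catch springs back out behind it and holds it there. Keep the case flat on the bench, press firmly but do not ram it, and leave the toy loader, the grey pipe tee and the screwdriver where they are.

Things in the scene. Friction and masses are not known exactly. Their poses are not given: they have to be found in the camera images.
- case: Loose black parts case, grey band, red latches: a closed box 150 mm long (its x), 115 wide (y), 60 high, 0.4 to 1 kg, heavier towards its +x, -y corner. Too wide to grasp: it is pushed. Origin: centre of the underside. The +x end enters the dock first; the -x face (red latches) is the one to push. It starts with its +x within 0.4 rad of the dock's +x.
- dock: Fixed steel bay, open to its -x. Origin: on the bench, middle of the mouth; +x inward, z up. Side walls 123 mm apart inside (4 mm to spare each side of the case, 3 mm between the lips), 6 mm thick, 100 mm high, x = 0 to 215 mm. Yellow guide lips 40 mm high flare out in front of the mouth from x = -43 mm (about 170 mm apart there). The top is open between x = 40 and 170 mm.
- dock_strap (a point): Middle of the underside of the front strap's outer edge: a steel bar 40 mm deep, 10 mm thick, across the mouth 100 mm above the bench. It overhangs the last 25 mm of the push: upright fingers strike it; fingers tilted about 40 degrees (tips forward, at about half the case's height, gripper body outside the mouth) pass under it.
- dock_home (a point): On the bench inside the dock, 100 mm inward of the mouth on the centre line, axes as the dock: where the case's origin lies when it is latched (the push face is then 25 mm inside the mouth).
- dock_buffer (a point): Middle of the front of the rubber spring buffer at rest, 167 mm inward of the mouth, 30 mm up. The case meets it 8 mm before its latched place; it pushes back with 3 N at first, 10 N at the latched place, and bottoms hard 5 mm beyond.
- catch (a joint): Travel in m of the red sprung catch in the dock's +y wall just inside the mouth (red tab outside). 0 = out, standing 13 mm into the bay at z = 15 to 45 mm; grows to 0.015 as the passing case presses its sloped outer side (2 to 8 N). Its square inner shoulder is 24 mm from the mouth: once the push face is beyond that it snaps out behind the case, and the buffer rests the case against it.
- loader: Bystander: yellow toy crawler loader 165 x 88 x 95 mm, origin under its middle.
- tee: Bystander: grey plastic pipe tee, 75 x 56 x 42 mm, lying flat, origin under its middle.
- screwdriver: Bystander: screwdriver lying on the bench, origin under its middle, shaft along its x.
Mind the look-alikes: they are no part of the job. Leave any orange or purple look-alike of the case alone.

How it is judged:
By the outcome, as a careful person would: the job done as asked, in the order asked, and still so for the second after the job is handed in, with the robot touching nothing.
It also fails if it takes over 56 s, if anything falls off the work surface, if the arm or the gripper's body presses on something with over 40 N, if the wrist force passes 120 N, or if a joint passes its speed limit or range.

## Working session

There is one attempt and no reset: what is moved stays moved. The work goes in short steps, Python scripts to look and compute and a shell command to move; the robot and the scene stay as the last step left them, time stands still between calls to the robot, and variables do not carry over. Pictures are saved under pics/ and viewed, and the job is handed in when it is done.

```bash
ls; mkdir -p pics
python3 - <<'E'
from station import bot
import cv2
s=bot.observe(); print({k:s[k] for k in s})
for n in ("top","side","wrist"):
    c=bot.read_camera(n); cv2.imwrite(f"pics/{n}0.png",c["pixels"][:,:,::-1])
    print(n,c["fx"],c["fy"],c["cx"],c["cy"],[k for k in c]); print(c["T"].round(3))
E
```

```text
pics
{'time': 0.0, 'joint_positions': array([ 1.09919795e+00,  2.59327384e-01,  1.53607523e+00, -5.66309754e-07,
        1.34801778e+00, -2.02801493e-01]), 'qd': array([ 0.00024385, -0.00052268,  0.00018365,  0.00114124,  0.00027779,
        0.00042979]), 'tau': array([-1.11733402e-04, -4.37302423e+01, -2.84010100e+01,  7.17046531e-02,
        4.11569048e-02, -1.19318956e-04]), 'eef_pos': array([0.14576864, 0.52971845, 0.19602932]), 'tool_rot': array([-4.20873891e-01, -3.11266227e+00,  2.70909054e-03]), 'ft_force': array([ 0.98607858, -0.65607273, -0.10349522]), 'wrist_torque': array([-0.03141209, -0.06675065,  0.04205276]), 'finger_gap': 0.09298239959018874}
top 393.1037547509976 393.1037547509976 286.9394642954802 207.68098515571643 ['pixels', 'range_z', 'fx', 'fy', 'cx', 'cy', 'T']
[[-0.025  0.992 -0.125  0.402]
 [-1.    -0.023  0.017 -0.05 ]
 [ 0.014  0.125  0.992  1.337]
 [ 0.     0.     0.     1.   ]]
side 445.42581230530857 445.42581230530857 273.32989424709734 208.84632336288033 ['pixels', 'range_z', 'fx', 'fy', 'cx', 'cy', 'T']
[[ 0.843  0.393 -0.368  0.122]
 [-0.538  0.618 -0.573 -0.722]
 [ 0.002  0.681  0.732  0.957]
 [ 0.     0.     0.     1.   ]]
wrist 316.40472686456764 316.40472686456764 278.8409270908643 207.34409647566991 ['pixels', 'range_z', 'fx', 'fy', 'cx', 'cy', 'T']
[[ 0.265 -0.933 -0.243  0.078]
 [ 0.964  0.256  0.069  0.549]
 [-0.003 -0.252  0.968  0.383]
 [ 0.     0.     0.     1.   ]]
```

View pics/top0.png

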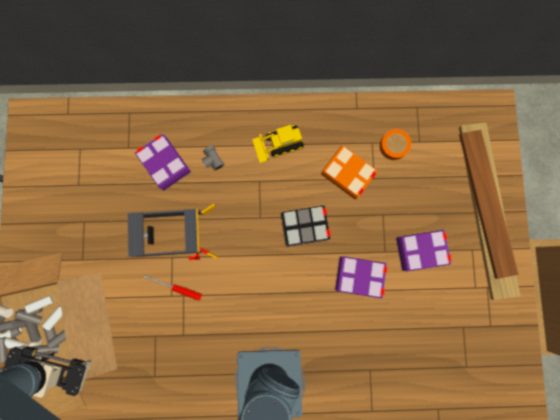

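View pics/side0.png

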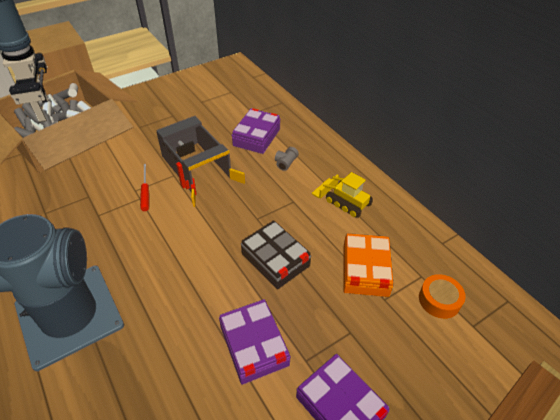

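The top view shows the black case at about (305,226) with its latches to the right. The dock is at about (163,233) with its mouth to the right, and the red tab is near (203,252). The purple and orange boxes are look-alikes. Next I measure with the depth images.

```bash
cat > h.py <<'E'
import numpy as np, cv2
from station import bot
def cloud(c):
    z=c["range_z"]; v,u=np.mgrid[0:z.shape[0],0:z.shape[1]]
    P=np.stack([(u-c["cx"])/c["fx"]*z,-(v-c["cy"])/c["fy"]*z,-z],-1)
    W=P@c["T"][:3,:3].T+c["T"][:3,3]; W[z<=0]=np.nan
    return W
def case(name,c=None,prior=None,hmin=.052,hmax=.068,r=.13):
    c=c or bot.read_camera(name); W=cloud(c); p=prior
    m=(abs(W[...,0]-p[0])<r)&(abs(W[...,1]-p[1])<r)&(W[...,2]>hmin)&(W[...,2]<hmax)
    n,l,st,_=cv2.connectedComponentsWithStats(m.astype(np.uint8),connectivity=4)
    i=1+st[1:,4].argmax(); pts=W[l==i]
    rc=cv2.minAreaRect((pts[:,:2]*1000).astype(np.float32))
    print(name,"case rect mm",np.round(rc[0],1),np.round(rc[1],1),round(rc[2],2),"h",np.nanmedian(pts[:,2]).round(4),len(pts))
    return rc,c,W
E
python3 - <<'E'
from h import *
for n in("top","side"):
    c=bot.read_camera(n);W=cloud(c)
    uv=(226,305) if n=="top" else (251,276)
    print(n,W[uv],"bench",np.round(W[(330,330) if n=="top" else (280,180)],4))
    case(n,c,W[uv][:2])
    hsv=cv2.cvtColor(c["pixels"],cv2.COLOR_RGB2HSV)
    y=cv2.inRange(hsv,(18,150,100),(35,255,255)); r=cv2.inRange(hsv,(0,180,100),(8,255,255))
    for nm,m in(("y",y),("r",r)):
        k,l,st,ce=cv2.connectedComponentsWithStats(m)
        for i in range(1,k):
            if st[i,4]>4:
                q=W[l==i]; print(nm,ce[i].round(),st[i,4],np.nanmin(q,0).round(3),np.nanmax(q,0).round(3))
    crop=c["pixels"][180:280,110:350] if n=="top" else c["pixels"][90:230,120:340]
    cv2.imwrite(f"pics/{n}_crop.png",cv2.resize(crop[:,:,::-1],None,fx=3.3,fy=3.3,interpolation=cv2.INTER_CUBIC))
E
```

```text
top [ 0.50125802 -0.12876881  0.05990729] bench [ 0.1602 -0.2043  0.002 ]
top case rect mm [ 505.3 -129.2] [110.8 149.1] 7.65 h 0.0602 1523
y [275. 141.] 971 [ 0.729 -0.132 -0.009] [0.868 0.047 0.102]
y [300. 148.] 18 [ 0.771 -0.13  -0.006] [ 0.78  -0.112  0.029]
y [288. 152.] 36 [ 0.753 -0.106 -0.006] [ 0.774 -0.056  0.033]
y [276. 156.] 19 [ 0.747 -0.049 -0.004] [ 0.755 -0.028  0.029]
y [208. 209.] 95 [ 0.555  0.17  -0.007] [0.593 0.221 0.048]
y [198. 229.] 119 [ 0.428  0.208 -0.006] [0.576 0.238 0.115]
y [213. 255.] 44 [ 0.405  0.163 -0.008] [0.426 0.197 0.044]
y [ 60. 391.] 8 [0.025 0.601 0.12 ] [0.039 0.606 0.13 ]
y [ 78. 402.] 5 [-0.016  0.559  0.095] [-0.005  0.565  0.102]
y [ 53. 404.] 5 [-0.013  0.629  0.105] [-0.006  0.635  0.109]
r [157. 137.] 14 [0.806 0.349 0.058] [0.817 0.366 0.065]
r [139. 149.] 18 [0.766 0.407 0.054] [0.782 0.424 0.065]
r [373. 175.] 19 [ 0.659 -0.377  0.001] [ 0.676 -0.352  0.066]
r [361. 191.] 19 [ 0.603 -0.337  0.   ] [ 0.622 -0.31   0.065]
r [325. 211.] 22 [ 0.539 -0.206 -0.002] [ 0.563 -0.189  0.065]
r [328. 232.] 25 [ 0.467 -0.217 -0.003] [ 0.49
[... 1990 characters left out ...]
0.059] [0.78  0.422 0.061]
r [274. 114.] 10 [0.805 0.344 0.059] [0.819 0.361 0.066]
r [182. 176.] 159 [ 0.404  0.215 -0.003] [0.43  0.258 0.122]
r [193. 185.] 41 [0.422 0.185 0.016] [0.445 0.227 0.068]
r [144. 197.] 215 [0.273 0.213 0.004] [0.326 0.313 0.03 ]
r [304. 257.] 70 [ 0.539 -0.203  0.035] [ 0.563 -0.188  0.064]
r [283. 272.] 78 [ 0.469 -0.212  0.034] [ 0.493 -0.197  0.063]
r [355. 281.] 78 [ 0.604 -0.328  0.037] [ 0.626 -0.307  0.064]
r [384. 283.] 78 [ 0.659 -0.372  0.038] [ 0.678 -0.351  0.063]
r [280. 357.] 56 [ 0.347 -0.389  0.042] [ 0.367 -0.374  0.064]
r [249. 369.] 61 [ 0.279 -0.377  0.041] [ 0.298 -0.364  0.063]
r [381. 412.] 49 [ 0.45  -0.588  0.056] [ 0.467 -0.578  0.064]
```

View pics/top_crop.png

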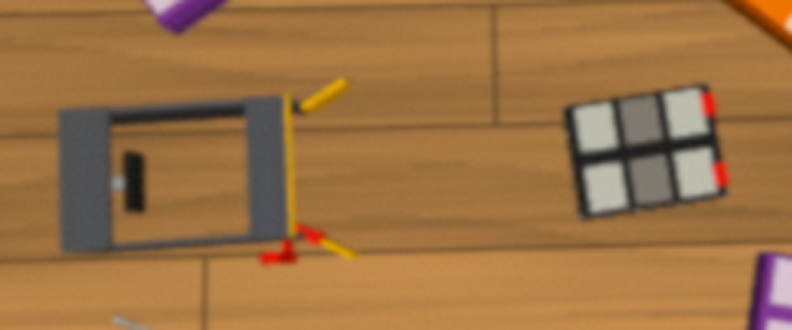

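View pics/side_crop.png

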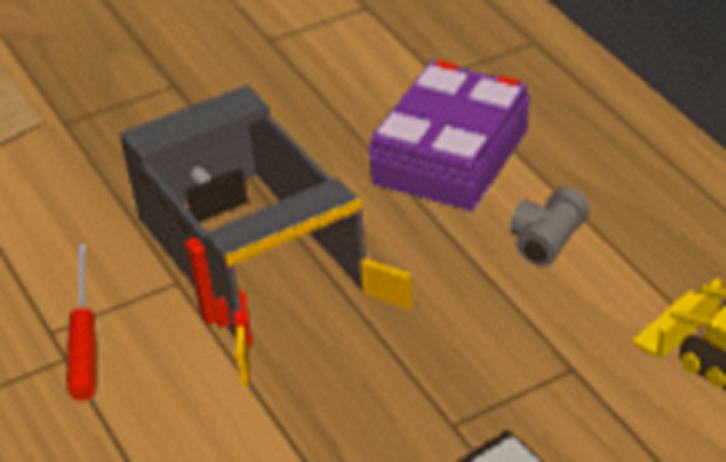

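The crops show the latched end of the case on the robot's right (-y). The dock opens towards -y with a yellow edge on the front strap. I still need the dock axis.

Run:
```python
from h import *
for n in("top","side"):
    c=bot.read_camera(n);W=cloud(c)
    X,Y,Z=W[...,0],W[...,1],W[...,2]
    m=(X>.38)&(X<.64)&(Y>.15)&(Y<.48)&(Z>.088)&(Z<.116)
    hsv=cv2.cvtColor(c["pixels"],cv2.COLOR_RGB2HSV)
    red=cv2.inRange(hsv,(0,150,60),(9,255,255))>0
    k,l,st,_=cv2.connectedComponentsWithStats((m&~red).astype(np.uint8))
    i=1+st[1:,4].argmax(); q=W[l==i]
    print(n,len(q),cv2.minAreaRect((q[:,:2]*1000).astype(np.float32)))
    # strap front edge: yellow pts, z>.09
    y=(cv2.inRange(hsv,(18,120,80),(35,255,255))>0)&(X>.38)&(X<.63)&(Y>.14)&(Y<.35)
    e=y&(Z>.09)&(Y<.26); q=W[e]; 
    v=cv2.fitLine((q[:,:2]*1000).astype(np.float32),cv2.DIST_HUBER,0,.01,.01).ravel()
    print(" strap edge",v.round(3),"ang",np.degrees(np.arctan2(v[1],v[0])).round(2),"xr",q[:,0].min(),q[:,0].max(),"zmed",np.median(q[:,2]))
    for s in(1,-1):
        e=y&(Z<.045)&(Z>.005)&((X-.5)*s>.05)&(Y<.23); q=W[e]
        print(" lip",np.nanmin(q,0).round(3),np.nanmax(q,0).round(3), "tip",q[q[:,1]<q[:,1].min()+.008].mean(0).round(3))
    # buffer: dark low points inside
    e=(X>.44)&(X<.57)&(Y>.34)&(Y<.42)&(Z>.015)&(Z<.06); q=W[e]; print(" buffer",len(q),np.percentile(q,[5,50,95],axis=0).round(3).tolist())
    # walls
    for zz in [(.04,.085)]:
        for s in (1,-1):
            e=((X-.5)*s>.05)&(abs(X-.5)<.1)&(Y>.25)&(Y<.41)&(Z>zz[0])&(Z<zz[1])&~red; q=W[e]
            if len(q)>20:
                v=cv2.fitLine((q[:,:2]*1000).astype(np.float32),cv2.DIST_HUBER,0,.01,.01).ravel(); print(" wall",s,len(q),v.round(2),np.degrees(np.arctan2(v[1],v[0])).round(2))
```

```text
top 1472 ((489.98358154296875, 321.26849365234375), (135.3925018310547, 223.04872131347656), 2.3257174491882324)
 strap edge [9.99000e-01 4.10000e-02 4.88572e+02 2.11267e+02] ang 2.36 xr 0.42774902172544615 0.5605596111044197 zmed 0.10823816637738404
 lip [0.555 0.171 0.006] [0.585 0.23  0.043] tip [0.581 0.174 0.028]
 lip [0.408 0.164 0.005] [0.426 0.192 0.044] tip [0.411 0.168 0.031]
 buffer 159 [[0.462, 0.361, 0.018], [0.492, 0.38, 0.042], [0.55, 0.399, 0.053]]
 wall 1 50 [ 4.0000e-02 -1.0000e+00  5.5189e+02  3.1035e+02] -87.57
side 1262 ((493.2271728515625, 317.19781494140625), (137.9723358154297, 225.34011840820312), 2.6494853496551514)
 strap edge [9.99000e-01 3.60000e-02 4.95120e+02 2.09355e+02] ang 2.04 xr 0.4298134955196909 0.5648621757994056 zmed 0.10664247411503847
 lip [0.558 0.166 0.005] [0.589 0.216 0.042] tip [0.584 0.171 0.025]
 lip [0.408 0.16  0.006] [0.429 0.218 0.042] tip [0.412 0.163 0.025]
 buffer 328 [[0.464, 0.355, 0.017], [0.502, 0.378, 0.038], [0.554, 0.419, 0.055]]
 wall 1 156 [ 4.0000e-02 -1.0000e+00  5.5358e+02  3.4949e+02] -87.62
 wall -1 139 [ 4.0000e-02 -1.0000e+00  4.2443e+02  3.4724e+02] -87.62
```

```bash
cat >> h.py <<'E'
from scipy.spatial.transform import Rotation as Ro
M=np.array([.4957,.2100]); AZ=np.radians(92.35); A=np.array([np.cos(AZ),np.sin(AZ)]); B=np.array([-A[1],A[0]])
def dk(p): p=np.asarray(p)[:2]-M; return np.array([p@A,p@B])*1000
def wd(al,la): return M+A*al/1000+B*la/1000
def target(tilt,yaw=0,flip=1):
    az=AZ+yaw; a=np.array([np.cos(az),np.sin(az),0]); t=np.radians(tilt)
    z=a*np.sin(t)-np.array([0,0,1])*np.cos(t); y=flip*np.array([-a[1],a[0],0]); x=np.cross(y,z)
    return Ro.from_matrix(np.stack([x,y,z],1))
E
python3 - <<'E'
from h import *
s=bot.observe(); R0=Ro.from_rotvec(s["tool_rot"]); print(R0.as_matrix().round(3))
for t in(0,50):
  for f in(1,-1):
    d=(target(t,0,f)*R0.inv()).as_rotvec(); print(t,f,d.round(3),np.degrees(np.linalg.norm(d)).round(1))
print("rel target tilt50 from tilt0",(target(50,0,1)*target(0,0,1).inv()).as_rotvec().round(3))
c=bot.read_camera("top"); W=cloud(c)
for u,v in((361,277),(349,171)):
    case("top",c,W[v,u][:2])
    print(cv2.boxPoints(case("top",c,W[v,u][:2])[0]).round())
print("case dock",dk([.506,-.131]), "push start", wd(-470,0), c["T"][:3,3])
E
```

```text
[[-0.964  0.266 -0.   ]
 [ 0.266  0.964 -0.   ]
 [ 0.    -0.    -1.   ]]
0 1 [0.    0.    1.881] 107.8
0 -1 [ 0.    -0.    -1.261] 72.2
50 1 [ 0.627 -0.788  1.745] 115.4
50 -1 [ 0.728  0.578 -1.176] 85.9
rel target tilt50 from tilt0 [0.872 0.036 0.   ]
top case rect mm [ 333.7 -306. ] [151.6 110.9] 79.75 h 0.0605 1600
top case rect mm [ 333.7 -306. ] [151.6 110.9] 79.75 h 0.0605 1600
[[ 266. -371.]
 [ 375. -390.]
 [ 402. -241.]
 [ 293. -222.]]
top case rect mm [ 682.5 -282.5] [148.8 113.2] 51.22 h 0.0602 1452
top case rect mm [ 682.5 -282.5] [148.8 113.2] 51.22 h 0.0602 1452
[[ 592. -305.]
 [ 680. -376.]
 [ 773. -260.]
 [ 685. -189.]]
case dock [-341.13555514    3.69093728] push start [ 0.51497176 -0.25960473] [ 0.40227127 -0.04954988  1.3366503 ]
```

```bash
python3 -m inch '[[10,-10,60,0,0,-0.157],[40,-50,100,0,0,-0.314],[75,-100,100,0,0,-0.471],[110,-155,100,0,0,-0.628],[145,-210,100,0,0,-0.785],[180,-265,100,0,0,-0.942],[210,-320,100,0,0,-1.1],[240,-375,100,0,0,-1.26]]' 50
python3 - <<'E'
from h import *
s=bot.observe(); print(s["joint_positions"].round(2),s["eef_pos"].round(4),s["finger_gap"])
R=Ro.from_rotvec(s["tool_rot"]); print(((target(45,0,-1)*R.inv()).as_rotvec()).round(3)); w=wd(-450,3); print((w-s["eef_pos"][:2])*1000)
E
```

```text
time: 1.4
eef_pos: [0.3827, 0.1608, 0.2972]
tool_rot: [2.18, 2.262, 0.002]
ft_force: [0.9, 0.1, -0.7]
finger_gap: 0.0464
[ 0.13 -0.05  1.64  0.    1.55  0.09] [0.3827 0.1608 0.2972] 0.046358463632638645
[0.785 0.032 0.004]
[ 128.45378012 -400.53285395]
```

```bash
python3 -m inch '[[16,-49,0,0.098,0.004,0],[32,-98,0,0.196,0.008,0],[48,-148,0,0.294,0.012,0],[64,-197,0,0.392,0.016,0],[79,-247,0,0.49,0.02,0],[95,-296,0,0.589,0.024,0],[111,-345,0,0.687,0.028,0],[126,-395,0,0.785,0.032,0]]'
python3 - <<'E'
from h import *
s=bot.observe(); print(s["joint_positions"].round(2),s["eef_pos"].round(4),s["finger_gap"])
R=Ro.from_rotvec(s["tool_rot"]); print(((target(45,0,-1)*R.inv()).as_rotvec()).round(3)); w=wd(-450,3); print((w-s["eef_pos"][:2])*1000)
E
```

```text
time: 2.4
eef_pos: [0.5084, -0.2344, 0.2969]
tool_rot: [-1.717, -1.79, -0.716]
ft_force: [1.1, 0.1, 0.1]
finger_gap: 0.0465
[-0.93  0.59  1.06  0.49  2.13 -0.85] [ 0.5084 -0.2344  0.2969] 0.046453203826907076
[-0.003  0.002 -0.   ]
[ 2.79484058 -5.30278225]
```

```bash
python3 -m inch '[[3,-5,-40,0,0,0],[3,-5,-85,0,0,0],[3,-5,-130,0,0,0],[3,-5,-175,0,0,0],[3,-5,-215,0,0,0],[3,-5,-245,0,0,0],[3,-5,-262,0,0,0],[3,-5,-262,0,0,0]]'
python3 - <<'E'
from h import *
s=bot.observe(); print(s["eef_pos"].round(4),s["ft_force"].round(1),dk(s["eef_pos"]))
for n in("top","side"):
    c=bot.read_camera(n); cv2.imwrite(f"pics/{n}1.png",c["pixels"][:,:,::-1])
E
```

```text
time: 3.4
eef_pos: [0.5107, -0.237, 0.0341]
tool_rot: [-1.717, -1.79, -0.713]
ft_force: [-0.0, 0.5, 0.3]
finger_gap: 0.0465
[ 0.5107 -0.237   0.0341] [-0.   0.5  0.3] [-447.25432578    3.31675415]
```

View pics/side1.png

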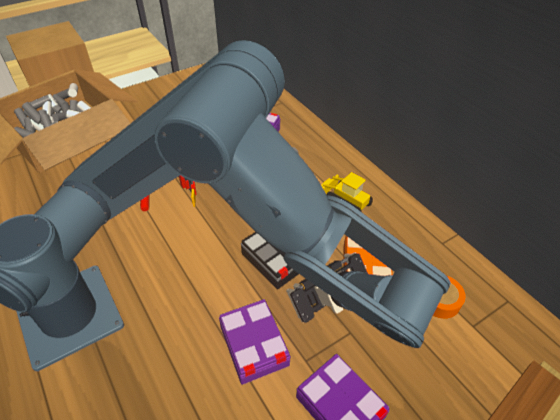

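View pics/top1.png

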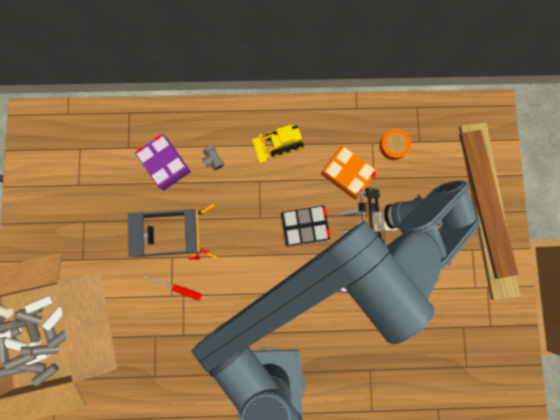

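The top and side views show the fingers behind the latched face, near (350,222) in the top view. They are clear of the orange and purple boxes. I start the push.

```bash
python3 -m inch '[[0,12,0,0,0,0],[-1,24,0,0,0,0],[-1.5,34,0,0,0,0],[-2,44,0,0,0,0],[-2.5,56,-1,0,0,0],[-3,68,-2,0,0,0],[-3.5,80,-3,0,0,0],[-4,92,-4,0,0,0]]'
python3 - <<'E'
from h import *
s=bot.observe(); print(s["eef_pos"].round(4),s["ft_force"].round(1),dk(s["eef_pos"]))
c=bot.read_camera("top"); cv2.imwrite("pics/top2.png",c["pixels"][:,:,::-1])
cv2.imwrite("pics/top2c.png",cv2.resize(c["pixels"][150:290,120:400,::-1],None,fx=2.8,fy=2.8))
rc,_,_=case("top",c,(.503,-.07)); print(dk(np.array(rc[0])/1000))
E
```

```text
time: 4.5
eef_pos: [0.5085, -0.1481, 0.0321]
tool_rot: [-1.723, -1.797, -0.713]
ft_force: [0.2, -10.3, 9.2]
finger_gap: 0.0466
[ 0.5085 -0.1481  0.0321] [  0.2 -10.3   9.2] [-358.28174841    1.93283304]
top case rect mm [511.2 -90.4] [110.9 164.3] 2.22 h 0.0604 1560
[-300.82593514   -3.18027203]
```

View pics/top2c.png

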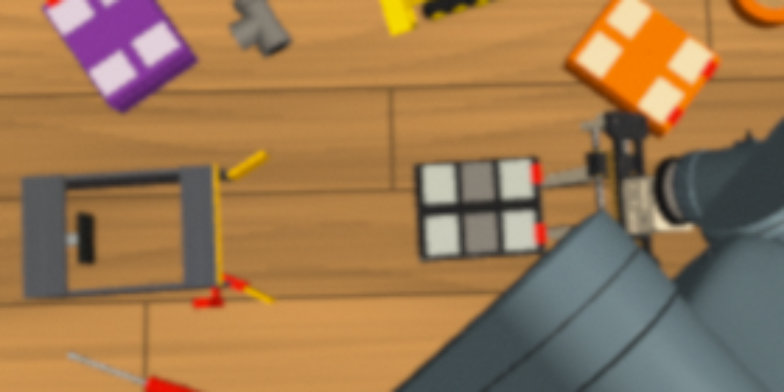

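The case is now square to the dock and about 4 mm to the right of the axis in the top view. I drift left as I push.

```bash
python3 -m inch '[[-1,13,0.5,0,0,0],[-2,26,0.5,0,0,0],[-3,39,0.5,0,0,0],[-4,52,0.5,0,0,0],[-5,65,0.5,0,0,0],[-6,78,0.5,0,0,0],[-7,91,0.5,0,0,0],[-8,104,0.5,0,0,0]]'
python3 - <<'E'
from h import *
s=bot.observe(); print(s["eef_pos"].round(4),s["ft_force"].round(1),dk(s["eef_pos"]))
c=bot.read_camera("top"); W=cloud(c)
cv2.imwrite("pics/top3c.png",cv2.resize(c["pixels"][150:290,120:400,::-1],None,fx=2.8,fy=2.8))
rc,_,_=case("top",c,(.503,.02)); print(dk(np.array(rc[0])/1000))
E
```

```text
time: 5.55
eef_pos: [0.5004, -0.043, 0.0317]
tool_rot: [-1.722, -1.795, -0.713]
ft_force: [1.2, -8.0, 3.3]
finger_gap: 0.0466
[ 0.5004 -0.043   0.0317] [ 1.2 -8.   3.3] [-253.02667681    5.68541181]
top case rect mm [503.5  14.4] [111.4 165.1] 2.07 h 0.0603 1553
[-195.77055891    0.21575704]
```

View pics/top3c.png

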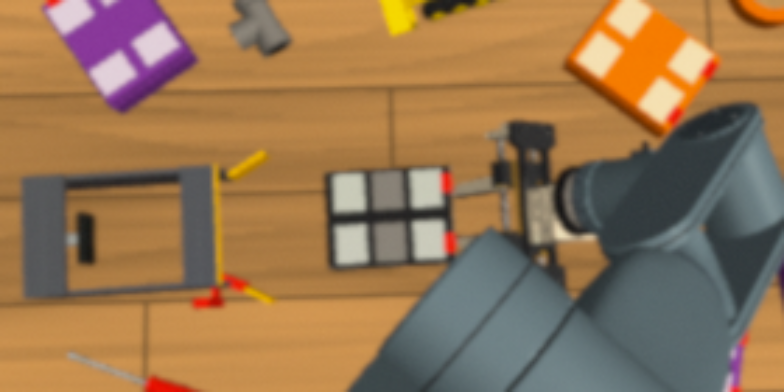

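Lateral error is now within about 1 mm, so I continue nearly straight.

```bash
python3 -m inch '[[-0.6,12,0,0,0,0],[-1.2,24,0,0,0,0],[-1.8,36,0,0,0,0],[-2.4,48,0,0,0,0],[-3,60,0,0,0,0],[-3.6,72,0,0,0,0],[-4.2,84,0,0,0,0],[-4.8,96,0,0,0,0]]'
python3 - <<'E'
from h import *
s=bot.observe(); print(s["eef_pos"].round(4),s["ft_force"].round(1),dk(s["eef_pos"]))
c=bot.read_camera("top"); W=cloud(c)
cv2.imwrite("pics/top4c.png",cv2.resize(c["pixels"][150:290,120:400,::-1],None,fx=2.8,fy=2.8))
rc,_,_=case("top",c,(.499,.11),r=.11); print(dk(np.array(rc[0])/1000))
E
```

```text
time: 6.6
eef_pos: [0.4956, 0.0531, 0.0316]
tool_rot: [-1.721, -1.795, -0.714]
ft_force: [0.9, -8.0, 4.4]
finger_gap: 0.046
[0.4956 0.0531 0.0316] [ 0.9 -8.   4.4] [-156.76971259    6.53527501]
top case rect mm [498.5 110.9] [110.9 163.9] 2.21 h 0.0603 1553
[-99.09703762   1.28121122]
```

View pics/top4c.png

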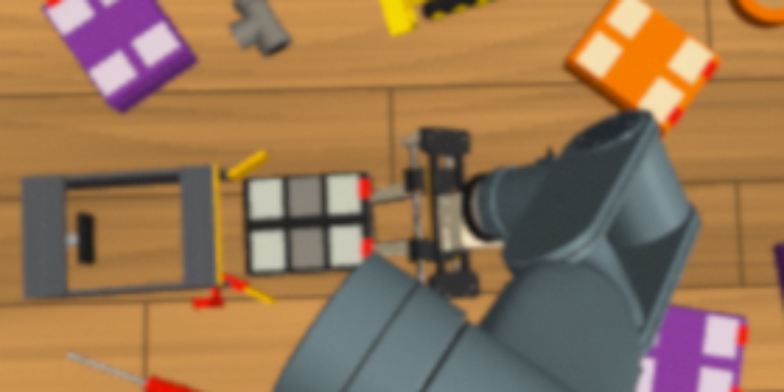

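The case is at the lips, at rows 177–273 of the crop between lips at about 168 and 280, so it is centred. The fingers sit about 5 mm left of it. I back off, recentre and narrow them to clear the catch.

```bash
python3 -m inch '[[0,-12,0,0,0,0],[0,-14,0,0,0,0],[5.5,-14,0,0,0,0],[5.5,-14,0,0,0,0],[5.5,-14,0,0,0,0],[5.5,-8,0,0,0,0],[5.4,-2,0,0,0,0],[5.3,2,0,0,0,0]]' 35
python3 - <<'E'
from h import *
s=bot.observe(); print(s["eef_pos"].round(4),s["ft_force"].round(1),dk(s["eef_pos"]),s["finger_gap"])
E
python3 -m inch '[[-0.3,8,0,0,0,0],[-0.7,16,0,0,0,0],[-1,24,0,0,0,0],[-1.3,32,0,0,0,0],[-1.6,40,0,0,0,0],[-2,48,0,0,0,0],[-2.3,56,0,0,0,0],[-2.6,64,0,0,0,0]]'
python3 - <<'E'
from h import *
s=bot.observe(); print(s["eef_pos"].round(4),s["ft_force"].round(1),dk(s["eef_pos"]))
c=bot.read_camera("top"); W=cloud(c)
cv2.imwrite("pics/top5c.png",cv2.resize(c["pixels"][150:290,120:400,::-1],None,fx=2.8,fy=2.8))
E
```

```text
time: 7.65
eef_pos: [0.4998, 0.0563, 0.0312]
tool_rot: [-1.719, -1.793, -0.712]
ft_force: [-0.4, -7.4, 3.3]
finger_gap: 0.0326
[0.4998 0.0563 0.0312] [-0.4 -7.4  3.3] [-153.76472195    2.23765855] 0.03258855042041957
time: 8.65
eef_pos: [0.4995, 0.1175, 0.0311]
tool_rot: [-1.724, -1.797, -0.714]
ft_force: [0.9, -13.2, 4.3]
finger_gap: 0.0327
[0.4995 0.1175 0.0311] [  0.9 -13.2   4.3] [-9.26006488e+01  5.94463858e-03]
```

View pics/top5c.png

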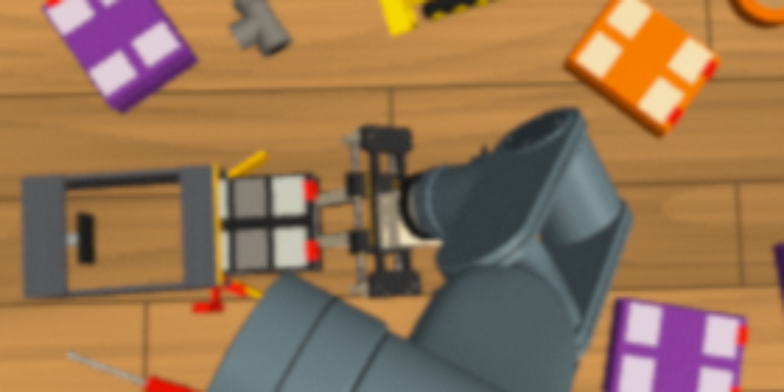

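```bash
python3 -m inch '[[-0.4,9,0,0,0,0],[-0.8,18,0,0,0,0],[-1.2,27,0,0,0,0],[-1.5,36,0,0,0,0],[-1.9,45,0,0,0,0],[-2.3,54,0,0,0,0],[-2.7,63,0,0,0,0],[-3,72,0,0,0,0]]'
python3 - <<'E'
from h import *
s=bot.observe(); print(s["eef_pos"].round(4),s["ft_force"].round(1),dk(s["eef_pos"]),s["joint_positions"].round(2))
for n in("top","side"):
    c=bot.read_camera(n)
    q=c["pixels"][150:290,120:400,::-1] if n=="top" else c["pixels"][60:270,80:360,::-1]
    cv2.imwrite(f"pics/{n}6c.png",cv2.resize(q,None,fx=2.8,fy=2.8))
E
```

```text
time: 9.7
eef_pos: [0.4975, 0.1902, 0.0312]
tool_rot: [-1.724, -1.796, -0.716]
ft_force: [3.5, -9.7, 1.4]
finger_gap: 0.0327
[0.4975 0.1902 0.0312] [ 3.5 -9.7  1.4] [-19.82889966  -0.94614516] [-0.38  0.55  1.91  0.77  1.18 -0.91]
```

View pics/top6c.png

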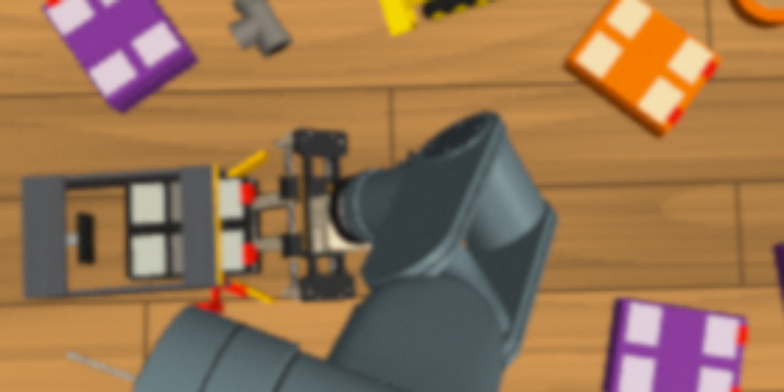

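View pics/side6c.png

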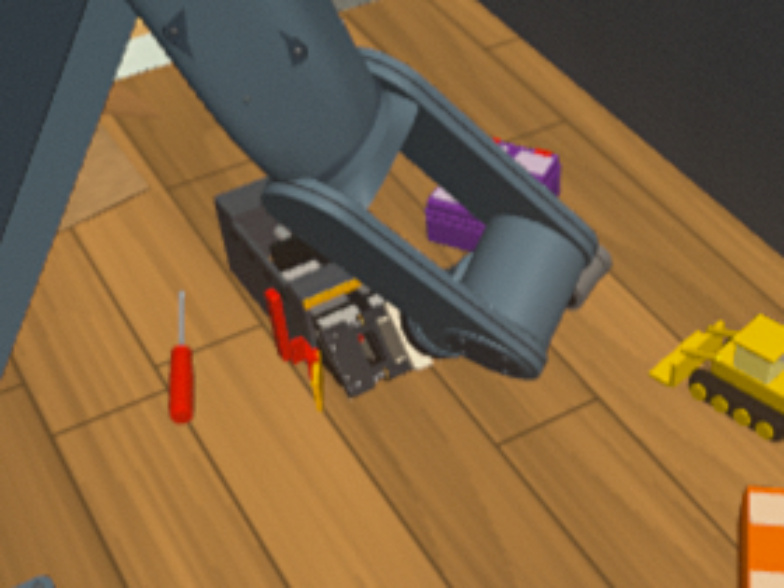

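```bash
python3 -m inch '[[-0.2,5,0,0,0,0],[-0.4,10,0,0,0,0],[-0.6,15,0,0,0,0],[-0.8,20,0,0,0,0],[-1,24,0,0,0,0],[-1.2,28,0,0,0,0],[-1.3,31,0,0,0,0],[-1.4,34,0,0,0,0]]'
python3 - <<'E'
from h import *
s=bot.observe(); print(s["eef_pos"].round(4),s["ft_force"].round(1),dk(s["eef_pos"]))
for n in("top","side"):
    c=bot.read_camera(n)
    q=c["pixels"][180:270,120:300,::-1] if n=="top" else c["pixels"][60:270,80:360,::-1]
    f=4.3 if n=="top" else 2.8
    cv2.imwrite(f"pics/{n}7c.png",cv2.resize(q,None,fx=f,fy=f))
E
```

```text
time: 10.8
eef_pos: [0.4963, 0.2243, 0.0314]
tool_rot: [-1.724, -1.796, -0.717]
ft_force: [4.2, -9.4, 2.7]
finger_gap: 0.0323
[0.4963 0.2243 0.0314] [ 4.2 -9.4  2.7] [14.25773323 -1.1497107 ]
```

View pics/top7c.png

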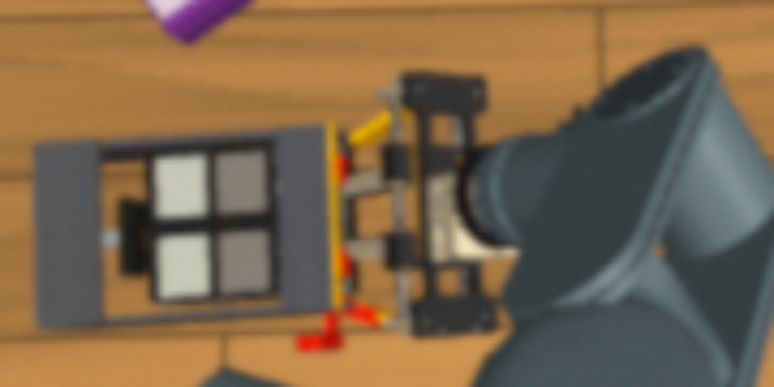

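View pics/side7c.png

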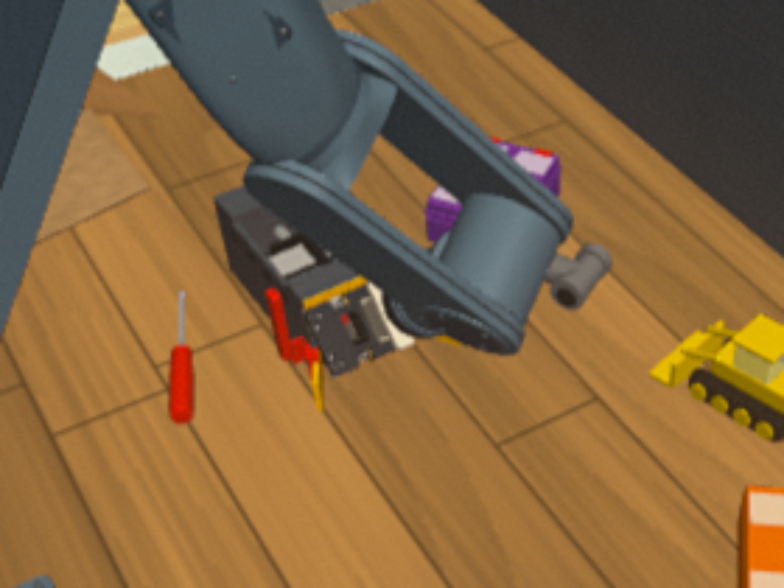

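```bash
python3 -m inch '[[0,1,0,0,0,0],[-0.1,2,0,0,0,0],[-0.1,3,0,0,0,0],[-0.2,4,0,0,0,0],[-0.2,5,0,0,0,0],[-0.2,6,0,0,0,0],[-0.3,7,0,0,0,0],[-0.3,7,0,0,0,0]]'
python3 - <<'E'
from h import *
s=bot.observe(); print(s["eef_pos"].round(4),s["ft_force"].round(1),dk(s["eef_pos"]))
E
```

```text
time: 11.9
eef_pos: [0.496, 0.2313, 0.0314]
tool_rot: [-1.724, -1.796, -0.717]
ft_force: [4.3, -8.7, 2.2]
finger_gap: 0.0321
[0.496  0.2313 0.0314] [ 4.3 -8.7  2.2] [21.29348678 -1.13178511]
```

```bash
python3 -m inch '[[0,1,0,0,0,0],[-0.1,2,0,0,0,0],[-0.1,3,0,0,0,0],[-0.2,4,0,0,0,0],[-0.2,4,0,0,0,0],[-0.2,4,0,0,0,0],[-0.2,4,0,0,0,0],[-0.2,4,0,0,0,0]]'
python3 - <<'E'
from h import *
s=bot.observe(); print(s["eef_pos"].round(4),s["ft_force"].round(1),dk(s["eef_pos"]))
c=bot.read_camera("top");cv2.imwrite("pics/top8c.png",cv2.resize(c["pixels"][180:270,120:300,::-1],None,fx=4.3,fy=4.3))
c=bot.read_camera("side");cv2.imwrite("pics/side8c.png",cv2.resize(c["pixels"][110:220,140:300,::-1],None,fx=5,fy=5))
E
```

```text
time: 12.9
eef_pos: [0.4958, 0.2354, 0.0314]
tool_rot: [-1.724, -1.796, -0.717]
ft_force: [5.0, -8.8, 1.2]
finger_gap: 0.0327
[0.4958 0.2354 0.0314] [ 5.  -8.8  1.2] [25.32820523 -1.11269388]
```

View pics/top8c.png

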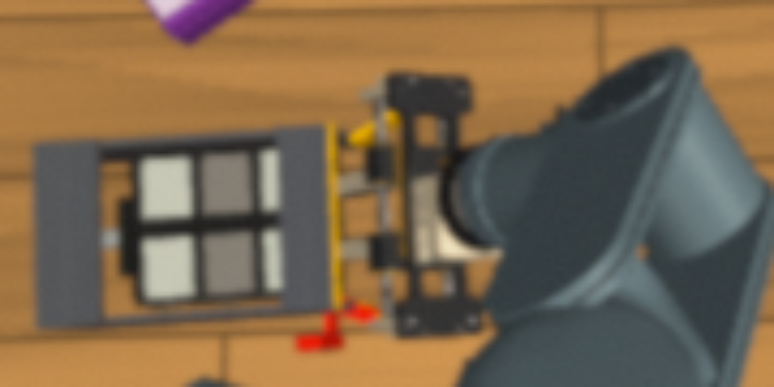

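View pics/side8c.png

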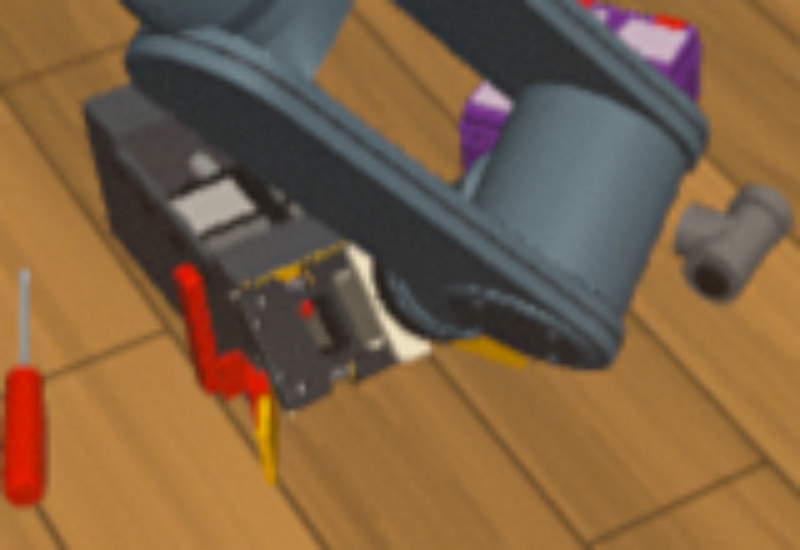

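Run:
```python
from h import *
c=bot.read_camera("top");W=cloud(c)
D=np.stack([(W[...,:2]-M)@A,(W[...,:2]-M)@B],-1)*1000
m=(abs(D[...,1])<52)&(D[...,0]>40)&(D[...,0]<200)&(W[...,2]>.054)&(W[...,2]<.066)
for lo,hi in((-50,-25),(-25,0),(0,25),(25,50)):
    q=D[m&(D[...,1]>lo)&(D[...,1]<hi)]; print(lo,np.percentile(q[:,0],[1,95,99,100]).round(1),len(q))
b=(abs(D[...,1])<30)&(D[...,0]>150)&(D[...,0]<205)&(W[...,2]>.01)&(W[...,2]<.054); q=D[b]; print("buf",len(q),np.percentile(q[:,0],[0,5,50,95]).round(1),np.percentile(W[b][:,2],[5,50,95]))
hsv=cv2.cvtColor(c["pixels"],cv2.COLOR_RGB2HSV); r=(cv2.inRange(hsv,(0,150,60),(9,255,255))>0)&(abs(D[...,0])<40)&(D[...,1]>50)&(D[...,1]<110)
print("tab lat range",np.percentile(D[r][:,1],[0,5,50,95,100]).round(1),len(D[r]))
```

```text
-50 [ 55.  158.  163.7 163.8] 253
-25 [ 56.1 158.9 163.8 171.5] 258
0 [ 54.3 160.5 164.3 171.7] 266
25 [ 54.4 157.2 161.6 165. ] 259
buf 66 [168.6 169.3 175.2 190.4] [0.03445992 0.0474907  0.05197624]
tab lat range [63.6 67.4 83.9 97.1 97.5] 89
```

The top-view depth puts the case front at about 165 mm, not yet at the buffer (167). About 10 mm remains. I tilt a little more so the body clears the strap, then continue gently.

```bash
python3 -m inch '[[0,0,0,0.07,0.003,0],[0,0,0,0.14,0.006,0],[0,1,0,0.14,0.006,0],[-0.1,2,0,0.14,0.006,0],[-0.1,3,0,0.14,0.006,0],[-0.2,4,0,0.14,0.006,0],[-0.2,5,0,0.14,0.006,0],[-0.2,5,0,0.14,0.006,0]]'
cat > m.py <<'E'
from h import *
s=bot.observe(); print(s["eef_pos"].round(4),s["ft_force"].round(1),dk(s["eef_pos"]))
c=bot.read_camera("top");W=cloud(c)
D=np.stack([(W[...,:2]-M)@A,(W[...,:2]-M)@B],-1)*1000
m=(abs(D[...,1])<52)&(D[...,0]>40)&(D[...,0]<200)&(W[...,2]>.054)&(W[...,2]<.066)
for lo,hi in((-50,-25),(-25,0),(0,25),(25,50)):
    q=D[m&(D[...,1]>lo)&(D[...,1]<hi)]; print(lo,np.percentile(q[:,0],[95,99,100]).round(1),end=' ')
hsv=cv2.cvtColor(c["pixels"],cv2.COLOR_RGB2HSV); r=(cv2.inRange(hsv,(0,150,60),(9,255,255))>0)&(abs(D[...,0])<40)&(D[...,1]>50)&(D[...,1]<110)
print("\ntab lat",np.percentile(D[r][:,1],[0,5,50,95,100]).round(1),len(D[r]))
E
python3 m.py
```

```text
time: 14.05
eef_pos: [0.492, 0.2408, 0.0305]
tool_rot: [-1.629, -1.702, -0.809]
ft_force: [-3.2, -14.6, -1.1]
finger_gap: 0.0325
[0.492  0.2408 0.0305] [ -3.2 -14.6  -1.1] [30.88455158  2.39615545]
-50 [160.5 165.6 167.4] -25 [162.4 167.1 174. ] 0 [160.9 166.4 174.8] 25 [160.9 164.9 175.2] Traceback (most recent call last):
  File "m.py", line 9, in <module>
    print("\ntab lat",np.percentile(D[r][:,1],[0,5,50,95,100]).round(1),len(D[r]))
                      ~~~~~~~~~~~~~^^^^^^^^^^^^^^^^^^^^^^^^^^^
    return _quantile_unchecked(
        a, q, axis, out, overwrite_input, method, keepdims, weights)
    return _ureduce(a,
                    func=_quantile_ureduce_func,
    ...<5 lines>...
                    overwrite_input=overwrite_input,
                    method=method)
    r = func(a, **kwargs)
    result = _quantile(arr,
                       quantiles=q,
    ...<2 lines>...
                       out=out,
                       weights=wgt)
    slices_having_nans = np.isnan(arr[-1, ...])
                                  ~~~^^^^^^^^^
IndexError: index -1 is out of bounds for axis 0 with size 0
```

Run:
```python
from h import *
c=bot.read_camera("top");cv2.imwrite("pics/top9c.png",cv2.resize(c["pixels"][180:270,120:300,::-1],None,fx=4.3,fy=4.3))
c=bot.read_camera("side");cv2.imwrite("pics/side9c.png",cv2.resize(c["pixels"][110:220,140:300,::-1],None,fx=5,fy=5))
c=bot.read_camera("wrist");cv2.imwrite("pics/wrist9.png",c["pixels"][:,:,::-1])
s=bot.observe();print(s["joint_positions"].round(2),s["ft_force"].round(1),s["wrist_torque"].round(2),s["eef_pos"])
R=Ro.from_rotvec(s["tool_rot"]); print((target(53,0,-1)*R.inv()).as_rotvec().round(3))
```

```text
[-0.35  0.63  1.93  0.89  1.23 -1.  ] [ -4.2 -13.5  -0.5] [-2.05  0.43  0.62] [0.49202505 0.24079213 0.03048168]
[ 0.006  0.003 -0.002]
```

View pics/top9c.png

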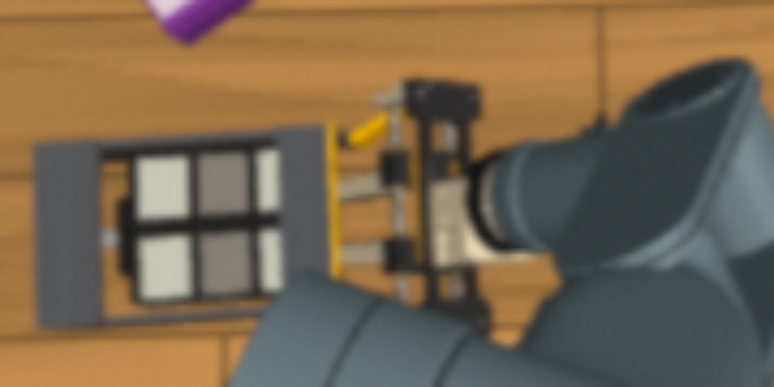

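View pics/side9c.png

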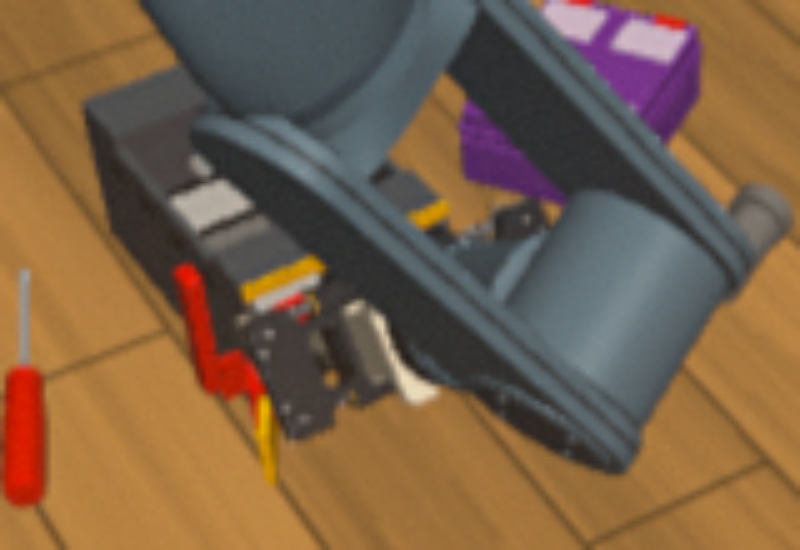

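View pics/wrist9.png

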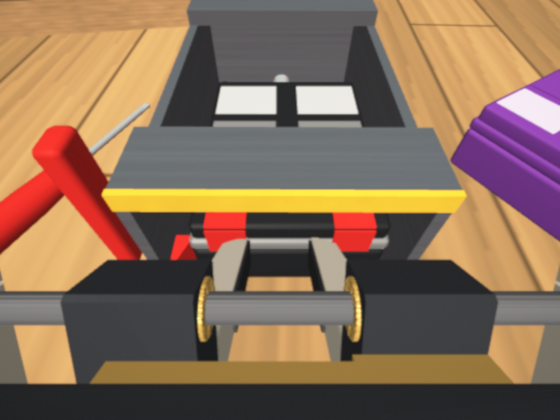

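The wrist view shows both fingertips on the latched face at about (230,265) and (325,265), under the strap. The red catch is at (182,250). The force has risen to 14 N, so the case is on the buffer. I continue in small steps.

```bash
python3 -m inch '[[0,0.6,0,0,0,0],[0,1.2,0,0,0,0],[-0.1,1.8,0,0,0,0],[-0.1,2.4,0,0,0,0],[-0.1,3,0,0,0,0],[-0.1,3.5,0,0,0,0],[-0.1,4,0,0,0,0],[-0.1,4,0,0,0,0]]'; python3 m.py 2>&1 | head -2;  python3 - <<'E'
from h import *
c=bot.read_camera("wrist");cv2.imwrite("pics/wrist10.png",c["pixels"][:,:,::-1])
E
```

```text
time: 15.25
eef_pos: [0.4919, 0.244, 0.0303]
tool_rot: [-1.63, -1.703, -0.808]
ft_force: [-4.5, -18.4, 0.9]
finger_gap: 0.0327
[0.4919 0.244  0.0303] [ -4.5 -18.4   0.9] [34.16565257  2.36897815]
-50 [163.2 169.5 170.4] -25 [165.3 170.5 177. ] 0 [163.2 166.9 174.8] 25 [163.7 167.6 169.3] Traceback (most recent call last):
```

View pics/wrist10.png

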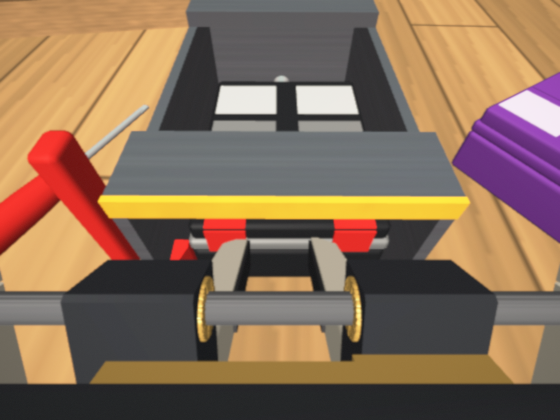

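```bash
python3 -m inch '[[0,0.6,0,0,0,0],[0,1.2,0,0,0,0],[-0.1,1.8,0,0,0,0],[-0.1,2.4,0,0,0,0],[-0.1,3,0,0,0,0],[-0.1,3.5,0,0,0,0],[-0.2,4,0,0,0,0],[-0.2,4.5,0,0,0,0]]'; python3 m.py 2>&1 | head -2;  python3 - <<'E'
from h import *
c=bot.read_camera("wrist");cv2.imwrite("pics/wrist11.png",c["pixels"][:,:,::-1])
E
```

```text
time: 16.35
eef_pos: [0.4917, 0.2485, 0.0303]
tool_rot: [-1.63, -1.703, -0.808]
ft_force: [-4.5, -17.4, 0.3]
finger_gap: 0.0326
[0.4917 0.2485 0.0303] [ -4.5 -17.4   0.3] [38.66264514  2.3678358 ]
-50 [167.5 172.7 183.7] -25 [168.2 172.9 184.1] 0 [169.4 173.5 174.1] 25 [170.3 174.5 181.2] Traceback (most recent call last):
```

View pics/wrist11.png

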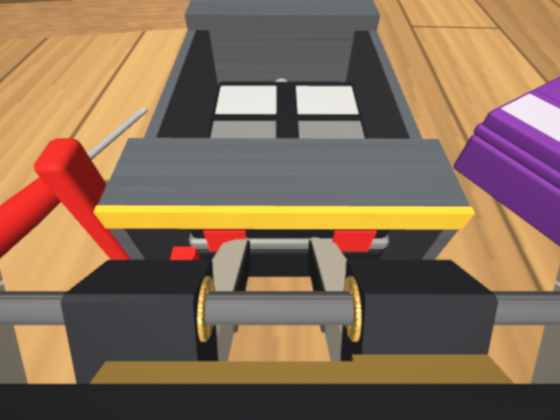

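```bash
python3 -m inch '[[0,0.5,0,0,0,0],[0,1,0,0,0,0],[0,1.5,0,0,0,0],[-0.1,2,0,0,0,0],[-0.1,2.5,0,0,0,0],[-0.1,2.5,0,0,0,0],[-0.1,2.5,0,0,0,0],[-0.1,2.5,0,0,0,0]]'; python3 m.py 2>&1 | head -2;  python3 - <<'E'
from h import *
c=bot.read_camera("wrist");cv2.imwrite("pics/wrist12.png",c["pixels"][:,:,::-1])
E
```

```text
time: 17.45
eef_pos: [0.4917, 0.2509, 0.0302]
tool_rot: [-1.63, -1.703, -0.808]
ft_force: [-5.4, -20.9, 1.7]
finger_gap: 0.0324
[0.4917 0.2509 0.0302] [ -5.4 -20.9   1.7] [41.03665282  2.34953445]
-50 [171.6 175.5 176.5] -25 [170.8 176.2 177. ] 0 [172.1 177.5 184.4] 25 [168.9 173.9 174.3]
```

View pics/wrist12.png

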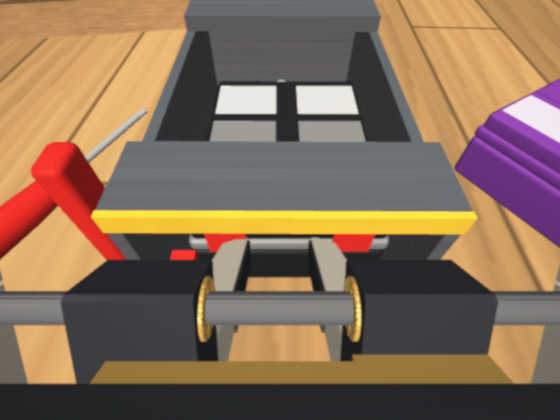

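```bash
cat > t.py <<'E'
from h import *
c=bot.read_camera("side");W=cloud(c)
hsv=cv2.cvtColor(c["pixels"],cv2.COLOR_RGB2HSV); X,Y=W[...,0],W[...,1]
r=(cv2.inRange(hsv,(0,150,60),(9,255,255))>0)&(X>.37)&(X<.46)&(Y>.17)&(Y<.28)&(W[...,2]>.08)
q=W[r]; print("tab top",len(q),np.median(q,0).round(4),q.min(0).round(3),q.max(0).round(3)); v,u=np.nonzero(r); print("px",u.mean(),v.mean())
E
python3 t.py
python3 - <<'E'
import cv2,numpy as np
for n in("side0",):
    im=cv2.imread(f"pics/{n}.png"); h=cv2.cvtColor(im,cv2.COLOR_BGR2HSV); m=cv2.inRange(h,(0,150,60),(9,255,255)); m[:, :170]=0; m[:,215:]=0; m[:158]=0; m[195:]=0
    for v in range(160,194,4): print(v,np.nonzero(m[v])[0])
E
python3 - <<'E'
from h import *
c=bot.read_camera("side"); h=cv2.cvtColor(c["pixels"],cv2.COLOR_RGB2HSV); m=cv2.inRange(h,(0,150,60),(9,255,255)); m[:, :170]=0; m[:,215:]=0
for v in range(160,194,4): print(v,np.nonzero(m[v])[0])
E
```

```text
tab top 70 [0.4089 0.2199 0.1056] [0.404 0.214 0.08 ] [0.428 0.254 0.121]
px 179.61428571428573 168.37142857142857
160 []
164 [176 177 178 179 180 181]
168 [177 178 179 180 181 182]
172 [178 179 180 181 182 183]
176 [179 180 181 182 183 184]
180 [180 181 182 183 184 185 186 187 188 193 194]
184 [181 182 183 184 185 186 187 188 189 191 192 193 194]
188 [183 186 187 188 189 191 193 194 195]
192 [195 196]
160 []
164 [176 177 178 179 180 181]
168 [177 178 179 180 181 182 195 196 197]
172 [178 179 180 181 182 183]
176 [179 180 181 182 183]
180 [180 181 182 183 184 185 186 187 188]
184 [181 182 183 184 185 186 187 188 189]
188 [186 187 188 189 191]
192 []
```

Run:
```python
import cv2,numpy as np
for n in("side8c","side9c"):
    im=cv2.imread(f"pics/{n}.png"); h=cv2.cvtColor(im,cv2.COLOR_BGR2HSV); m=cv2.inRange(h,(0,150,60),(9,255,255))
    for v in(168,172,180):
        q=np.nonzero(m[int((v-110+.5)*5)][:300])[0]/5+140; print(n,v,q.min().round(1),q.max().round(1))
for n in("side6c","side7c"):
    im=cv2.imread(f"pics/{n}.png"); h=cv2.cvtColor(im,cv2.COLOR_BGR2HSV); m=cv2.inRange(h,(0,150,60),(9,255,255))
    for v in(168,172,180):
        q=np.nonzero(m[int((v-60+.5)*2.8)][230:340])[0]; q=(q+230)/2.8+80; print(n,v,q.min().round(1),q.max().round(1))
```

```text
side8c 168 175.2 181.2
side8c 172 176.2 182.0
side8c 180 178.2 188.6
side9c 168 175.4 181.2
side9c 172 176.0 182.0
side9c 180 178.2 188.8
side6c 168 175.0 180.7
side6c 172 176.1 181.8
side6c 180 177.9 188.6
side7c 168 175.4 181.1
side7c 172 176.1 181.8
side7c 180 178.2 188.6
```

In the side view the red tab was shifted about 2 px while the case passed and is now back at its starting position, so the catch has sprung out. I withdraw straight back and check.

```bash
python3 -m inch '[[0.2,-5,0,0,0,0],[0.6,-15,0,0,0,0],[1.2,-28,0,0,0,0],[1.8,-43,0,0,0,0],[2.4,-58,0,0,0,0],[3,-73,0,0,0,0],[3.6,-88,0,0,0,0],[4.1,-100,0,0,0,0]]'; python3 t.py; python3 m.py 2>&1|head -4
python3 - <<'E'
from h import *
c=bot.read_camera("wrist");cv2.imwrite("pics/wrist13.png",c["pixels"][:,:,::-1])
E
```

```text
time: 18.65
eef_pos: [0.4957, 0.1524, 0.0313]
tool_rot: [-1.627, -1.695, -0.813]
ft_force: [-0.7, -0.3, 0.1]
finger_gap: 0.0324
tab top 72 [0.4092 0.2202 0.1052] [0.404 0.214 0.08 ] [0.417 0.237 0.123]
px 179.58333333333334 168.52777777777777
[0.4963 0.1512 0.0311] [ 0.5 -2.   0.1] [-58.76608508   1.76180785]
-50 [167.1 172.3 173.6] -25 [166.8 171.8 174. ] 0 [166.6 170.4 174.6] 25 [167.  170.7 178.6] 
tab lat [55.4 60.  78.4 91.7 91.9] 90
```

View pics/wrist13.png

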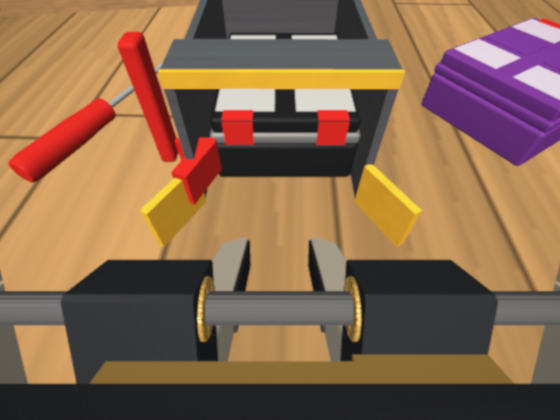

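The wrist view shows the red catch (200,170) standing in behind the latched face, with the case flat under the strap. The tab is at its rest position. I move clear and check once more.

```bash
python3 -m inch '[[0,-20,5,0,0,0],[0,-40,20,0,0,0],[0,-60,45,0,0,0],[0,-80,75,0,0,0],[0,-100,105,0,0,0],[0,-110,130,0,0,0],[0,-120,150,0,0,0],[0,-120,150,0,0,0]]'; python3 t.py; python3 m.py;  python3 - <<'E'
from h import *
for n in("top","side"):
    c=bot.read_camera(n);cv2.imwrite(f"pics/{n}14.png",c["pixels"][:,:,::-1])
W=cloud(bot.read_camera("wrist")); c=bot.read_camera("wrist"); cv2.imwrite("pics/wrist14.png",c["pixels"][:,:,::-1])
E
```

```text
time: 19.8
eef_pos: [0.4961, 0.0321, 0.1823]
tool_rot: [-1.628, -1.699, -0.813]
ft_force: [-0.7, 0.6, 0.0]
finger_gap: 0.0325
tab top 73 [0.4082 0.2201 0.1045] [0.403 0.212 0.08 ] [0.417 0.238 0.121]
px 179.56164383561645 168.6027397260274
[0.4956 0.0329 0.1814] [ 0.4  0.7 -0.2] [-176.96065661    7.35378995]
-50 [166.8 172.4 173.1] -25 [169.2 172.6 176.9] 0 [167.  170.5 178.1] 25 [165.6 170.6 171.8] 
tab lat [55.5 60.1 78.2 91.7 91.9] 91
```

View pics/top14.png

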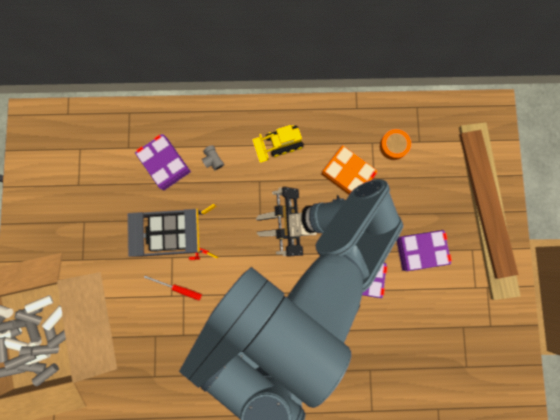

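View pics/side14.png

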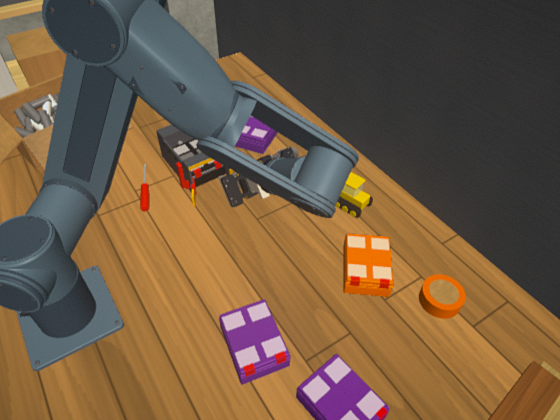

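View pics/wrist14.png

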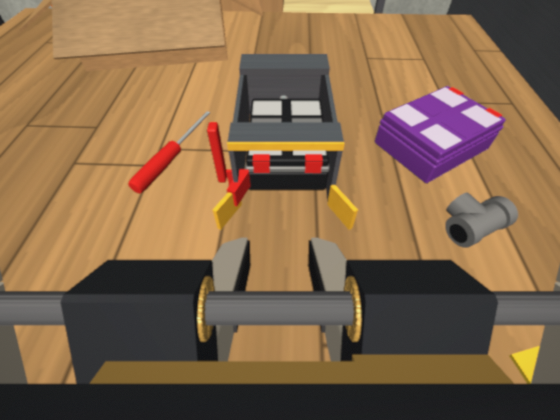

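The final views show the case in the dock, at (165,232) in the top view, with the catch out. The loader, tee and screwdriver are at their original pixels, and the arm is clear.

Run:
```python
from station import bot
print(bot.hand_in(), bot.observe()["time"])
```

```text
the job is handed in; nothing more can be done
the job is handed in; nothing more can be done
```

I pushed the case into the dock with two tilted fingers, squaring it to the dock on the way. I kept pushing gently under the strap onto the buffer until the red catch sprang back out behind it. Then I withdrew straight back, raised the arm clear and handed in at about 20 s.

**Last checks**
- **Catch:** the tab is back at its starting position in the side view, having been shifted about 2 px while the case passed. The wrist view shows the catch standing behind the latched face.
- **Case position:** flat and square in the dock. After release its front settled at about 172–174 mm by the top camera, which loses about 2 mm at edges; the latched place is 175 mm.
- **Forces:** the highest wrist reading at the end of a move was about 21 N along the push.
- **Bystanders:** by eye in the top view, the loader, tee, screwdriver and look-alikes had not moved.

**What disagreed:** the measured fingertip position read about 10–15 mm deeper than the push face I got from the cameras. I never explained this, so I judged the last part of the push by the camera and the catch instead. The tool also shifted about 4 mm sideways when I tilted it further near the end, with no visible effect on the case.

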